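# Charge the glaze mill with the loading boat

## Robot

A 7-joint arm with a two-finger parallel gripper is mounted at the origin on a cart in front of the work surface, level with it; the furniture and walls round the work are solid. World frame = base frame: x ahead of the robot, y to its left, z up, the work surface at z = 0. Lengths are in m, angles in rad, forces in N, time in s.
With the tool pointing down it reaches from about 0.425 to 1.025 m from the base axis. Payload 3.6 kg.
Tool frame: the origin (TCP) lies where the fingers leave the gripper's body, on its centre line; the fingertips stand 73 mm ahead of it and the grasp point (between the pads) lies 54 mm ahead of it; z points along the fingers, y is the line along which they close (so a half turn about z gives the same grasp; the last joint's range is limited). The gripper opens to 85 mm and grips with 20 to 120 N. Pads are 22 mm wide; open, the fingers measure 114 mm over their backs; the gripper's body (76 mm by 85 mm) begins 54 mm behind the grasp point. The pads swing forward as they close: fully open they stand 13 mm farther back than shut.
Start: joints at [-1.304, 0.591, 0.048, 1.609, -0.033, 0.943, -0.034], TCP at [0.255, 0.679, 0.304] pointing down, gripper open.
Joint ranges: [-2.69, 2.69], [-0.47, 2.24], [-1.27, 1.36], [0.19, 2.51], [-1.53, 4.68], [0.08, 2.07], [-3.09, 3.09]. Speed limits (rad/s): [2.57, 2.57, 3.14, 3.14, 3.14, 3.14, 3.14].

## Interface

Orientations are given as [roll, pitch, yaw] about the fixed x, y, z axes, in that order (R = Rz(yaw) Ry(pitch) Rx(roll)).
In Python, from plant import arm gives the robot as it stands. The module is installed in compiled form; this text tells all that it offers.
- The arm moves only by the shell command python3 -m crank 'ROWS' [FORCE]. ROWS is a JSON object of lists of equal length, an entry for each row: "rotation": the turn, a rotation vector about the world's x, y, z as a fraction of full scale, a list of three; "travel": the shift along the world's x, y, z as a fraction of full scale, a list of three; "hand": the finger opening in mm, from 0 to 85.4. A call has 1 to 8 rows; each row is the pose to reach, as a shift and turn from the pose commanded when the call began; what a row does not reach only later rows make up. Full scale, the value 1, is 100 mm for a shift and 90 degrees for a turn. A row lasts 1/12 s, in which the tool goes at most 41.7 mm and 7.16 degrees, less where a joint would pass 70% of its speed; a pose out of reach is approached as far as the arm can. A call with a number of a shift or a turn outside -1 to 1 is refused whole. A call with a gripper value outside its range is refused whole. The fingers move at their own pace and stop on an object; FORCE is the grip in N (left out, the last holds). Time passes only in rows, so rows that repeat a pose let the fingers close. It gives the time, the measured TCP pose, the force, the opening and the grip force at its end, in the units of the state.
- arm.state(): the state, without advancing time (a new reading comes with each control period).
- arm.capture(name): name is "side" or "top" or "wrist"; returns the picture (480x640x3 uint8, blue, green, red); there is no depth.
- arm.calibration(name): a dict with "intrinsics" (3x3 intrinsics, pixels), "k1" (the pictures are not rectified: a ray, as slopes to the right and down, at radius r is drawn at 1 + k1 r^2 times it, then the intrinsics apply), "T" (4x4, takes a point from camera to world coordinates). Camera axes: x right, y up, looking along -z (the intrinsics and any distortion apply to the point x, -y, -z); pixel columns grow to the right and rows downward; lengths in m; the calibration is good to about 2 mm. A picture is of the moment at which its call begins: read the wrist's pose just before it. calibration takes no time and is no camera call; for the wrist camera it gives the pose at the moment of the call.
- arm.close_job(): hands the job in; it is judged then, once.
The state is a dict: "t": time; "qpos": joint angles; "joint_vel": joint speeds; "effort": joint torques, N m; "tool_pos": TCP position; "ee_rot": TCP orientation; "contact_force": force on the tool from outside, world axes, zero at the start; "ft_torque": the same for the moment, N m; "width": finger opening in m; "grasp_force": force on a finger pad.
Only numpy, scipy, OpenCV 4.12 (cv2) and the standard library are available. Lean on these libraries where they do the work, as an engineer would, in place of code of your own. Each camera call takes 0.05 s, during which the arm holds its last target. There are 200 camera calls.

## Task

Slide the shutter on the glaze mill's cover fully aside, then lower the narrow loading boat with its two grinding balls through the slot and, only once it is inside, tip its nose down so that both balls roll out into the mill; the boat must not touch the mill, neither the slot's edges nor anything else of it. Lift the empty boat out again and stand it upright in the low wooden tray it came from, about the middle, and let go. Leave the wide empty boat and everything else on the table where it stands.

Things in the scene. Friction and masses are not known exactly. Their poses are not given: they have to be found in the camera images.
- mill: Fixed bench glaze mill: hollow grey steel box 220 (x) x 190 (y) x 140 mm high, walls 4 mm, inner floor at z = 8 mm, empty; 5 mm steel cover on top (z 140 to 145, overhangs 3 mm) with one slot; motor housing behind it (+x side), 50 mm deep, 88 mm high. Origin: centre of the underside, z up, -x side roughly facing the robot. 7 mm high shutter rails lie 66 to 73 mm before and behind the slot's centre.
- slot (a point): Centre of the slot at the cover's top face; mill's axes: x along the slot's length (112 mm), y across its width (44 mm), z up. The cover is 5 mm thick; the inner floor is 137 mm below this point. From this point the inside reaches 116 mm to +x, 96 mm to -x, 56 mm to +y, 126 mm to -y.
- shutter (a joint): Sliding shutter plate (aluminium, 128 x 56 x 4 mm) on top of the cover: metres it is slid from closed (0, centred on the slot) towards the mill's -y; stops at 0.062 (fully open; the slot is quite clear from 0.050). Slides with about 2 N of friction and stays where it is left.
- shutter_grip (a point): Top centre of the shutter's wooden handle, an upright fin 44 mm along the mill's x, 12 mm thick along y (the sliding direction), 30 mm high above the shutter's 4 mm plate (34 mm above the cover); moves with the shutter.
- boat: Loose narrow loading boat, the one to use: steel trough 100 (x) x 36 (y) x 36 mm high under an upright handle, 165 mm high in all, 0.15 to 0.24 kg without balls. Origin: centre of the trough's underside, z up the handle. Back wall at +x; nose at -x, open. Its floor rises 11 degrees towards the nose, so the balls stay at the back while it is level. Starts upright in tray_a.
- ball_1: Loose white ceramic grinding ball, 26 mm in diameter, origin its centre, about 34 g; lies in the narrow boat against its back wall.
- ball_2: The second ball, same as the first; lies in the narrow boat in front of ball_1, under the crosspiece.
- tray_a: Fixed low wooden tray in which the narrow boat stands at first and must stand again near its middle: outside 150 (x) x 90 (y) x 16 mm, walls 6 mm, inner floor 138 x 78 mm at 6 mm above the origin (centre of the underside). The boat stands roughly parallel to it, nose to the tray's -x.
- tray_b: Same tray, fixed, with the wide boat in it. The two trays may be on either side.
- wide_boat: Loose empty boat of the same build, length and handle but 70 mm wide (does not pass the slot); stands in tray_b; leave it alone.
- black_lid_jar: Loose bystander: underglaze jar with a black lid, 48 mm diameter, 68 mm high; origin centre of the underside.
- blue_lid_jar: Loose bystander: underglaze jar with a blue lid, 48 mm diameter, 68 mm high; origin centre of the underside.
- bisque_cup: Loose bystander: reddish bisque cup, 72 mm diameter, 80 mm high; origin centre of the underside.
- spray_bottle: Loose bystander and tall obstacle beside the mill, left or right: spray bottle 117 mm long, 52 mm wide, 261 mm high; origin: underside, below the neck; no part of it lies farther than 60 mm sideways from the vertical through it. 0.29 kg.
- clay_pot: Loose bystander: dark grey upturned clay pot, 101 mm diameter, 101 mm high; origin centre of the underside.
- green_cup: Loose bystander: grey-green pinch cup, 66 mm diameter, 57 mm high; origin centre of the underside.
- boat_nose (a point): Middle of the boat's open nose (boat x = -50, z = 24 mm, the floor's top there). Lean the handle's top to the nose's side (nose down) by about 30 degrees and the balls roll out over it; a few degrees do not suffice.
- boat_grip (a point): Middle of the boat's wooden grip (boat x = +5, z = 145 mm): 20 (x) x 18 (y) mm thick, from z = 125 to 165 mm. Below it a 12 x 12 mm stem (z 66 to 125), then a crosspiece 36 mm wide in y, 16 mm in x (z 58 to 66) on two side straps. Axes as the boat's.

How it is judged:
By the outcome, as a careful person would: the job done as asked, in the order asked, and still so for the second after the job is handed in, with the robot touching nothing.
It also fails if it takes over 61 s, if anything falls off the work surface, if the arm or the gripper's body presses on something with over 40 N, if the wrist force passes 120 N, or if a joint passes its speed limit or range.

## Working session

There is one attempt and no reset: what is moved stays moved. The work goes in short steps, Python scripts to look and compute and a shell command to move; the robot and the scene stay as the last step left them, time stands still between calls to the robot, and variables do not carry over. Pictures are saved under pics/ and viewed, at most 10 in all, crops included, and the job is handed in when it is done.

```bash
mkdir -p pics; cat > h.py <<'E'
import numpy as np, cv2
from plant import arm
def ray(cal,uv):
    K=np.array(cal["intrinsics"]);k1=cal["k1"];T=np.array(cal["T"])
    d=np.linalg.solve(K,[uv[0],uv[1],1.])[:2]
    u=d.copy()
    for _ in range(20): u=d/(1+k1*(u@u))
    r=T[:3,:3]@np.array([u[0],-u[1],-1.]); return T[:3,3],r
def plane(cal,uv,z):
    o,r=ray(cal,uv); return o+r*(z-o[2])/r[2]
def proj(cal,P):
    K=np.array(cal["intrinsics"]);T=np.array(cal["T"])
    p=T[:3,:3].T@(np.array(P)-T[:3,3]); s=np.array([p[0],-p[1]])/-p[2]
    s=s*(1+cal["k1"]*(s@s)); return (K@[s[0],s[1],1])[:2]
E
python3 - <<'E'
from h import *
for n in ["top","side"]:
    cv2.imwrite(f"pics/{n}0.png",arm.capture(n)); c=arm.calibration(n); print(n,np.round(c["T"],3).tolist(),c["intrinsics"],c["k1"])
s=arm.state();print(s)
E
```

```text
top [[-0.005, 0.988, -0.157, 0.355], [-1.0, -0.007, -0.008, 0.009], [-0.009, 0.157, 0.988, 1.314], [0.0, 0.0, 0.0, 1.0]] [[549.08851459   0.         323.23009182]
 [  0.         549.08851459 242.55132494]
 [  0.           0.           1.        ]] -0.10020704672479105
side [[0.999, 0.017, -0.051, 0.501], [-0.053, 0.463, -0.885, -1.08], [0.009, 0.886, 0.463, 0.688], [0.0, 0.0, 0.0, 1.0]] [[488.34386046   0.         326.03887285]
 [  0.         488.34386046 234.92192017]
 [  0.           0.           1.        ]] -0.06316323370242491
{'t': 0.1, 'qpos': array([-1.30449521,  0.59203149,  0.04826098,  1.60967565, -0.03334015,
        0.94273017, -0.03366696]), 'joint_vel': array([-0.00025719, -0.00180842,  0.00083592, -0.00396005,  0.00120283,
        0.00024398, -0.00029314]), 'effort': array([ 4.30086933e-03, -5.49999976e+01,  1.55340750e+00, -1.98825556e+01,
        9.77554038e-03,  3.85683932e-03, -9.07402921e-06]), 'tool_pos': array([0.25500492, 0.67803563, 0.30285789]), 'ee_rot': array([-3.13955260e+00,  5.75129880e-05,  2.78191777e+00]), 'contact_force': array([ 0.22196811, -0.04521398, -0.41589261]), 'ft_torque': array([ 0.00503231, -0.05926032,  0.01557087]), 'grasp_force': 0.0, 'width': 0.08498593676206975}
```

View pics/top0.png

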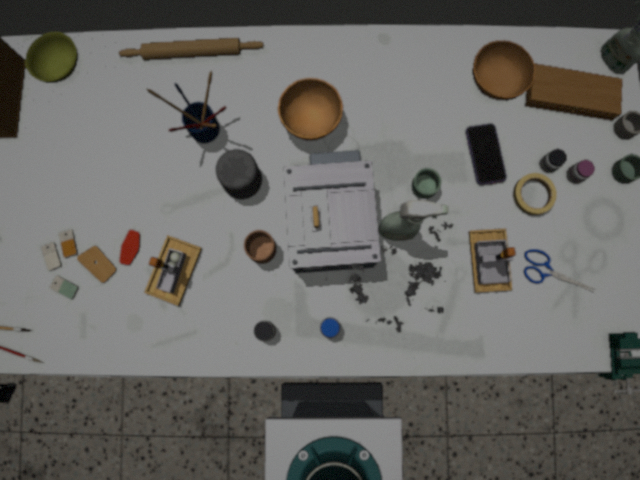

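View pics/side0.png

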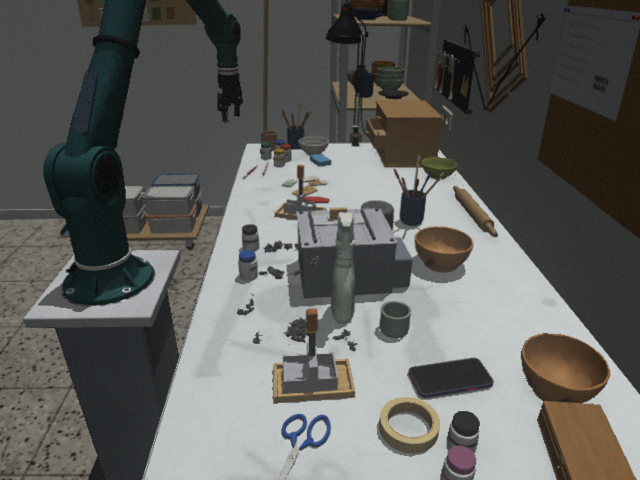

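The top view shows the narrow boat at left, with tray centre about (173,270) and grip about (155,262). The mill is at (333,215) with its fin at (316,216). The bottle is just right of the mill at (400,225). The wide boat is at right, (490,260).

```bash
python3 - <<'E'
from h import *
c=arm.calibration("top"); s=arm.calibration("side")
for n,uv,z in [("tray",(173,271),.016),("grip top",(154,262),.171),("fin",(316,216),.179),("pot",(239,170),.101),("cup",(261,247),.08),("botbase",(398,228),.1),("bottop",(436,209),.25),("blk",(265,330),.068),("blue",(331,328),.068),
 ("millFL",(293,268),.145),("millFR",(381,264),.145),("millBL",(287,168),.145),("millBR",(374,164),.145)]:
    print(n,np.round(plane(c,uv,z),3))
# bottle top: two-view
def tri(a,b):
    o1,d1=a;o2,d2=b
    A=np.c_[d1,-d2]; t=np.linalg.lstsq(A,o2-o1,rcond=None)[0]; return (o1+d1*t[0]+o2+d2*t[1])/2
print("bottletop",tri(ray(c,(436,209)),ray(s,(346,215))))
print("grip",tri(ray(c,(154,262)),ray(s,(301,167))))
im=cv2.imread("pics/top0.png")
a=cv2.resize(im[140:300,240:460],None,fx=3.4,fy=3.4,interpolation=cv2.INTER_CUBIC)
cv2.imwrite("pics/crop.png",a)
w=arm.calibration("wrist");print(np.round(w["T"],3).tolist(),w["intrinsics"])
E
```

```text
tray [0.495 0.381 0.016]
grip top [0.497 0.378 0.171]
fin [0.592 0.034 0.179]
pot [0.718 0.212 0.101]
cup [0.542 0.161 0.08 ]
botbase [ 0.58  -0.149  0.1  ]
bottop [ 0.59  -0.206  0.25 ]
blk [0.355 0.152 0.068]
blue [0.359 0.003 0.068]
millFL [0.486 0.084 0.145]
millFR [ 0.494 -0.105  0.145]
millBL [0.708 0.098 0.145]
millBR [ 0.716 -0.094  0.145]
bottletop [ 0.5880529  -0.2018785   0.27189907]
grip [0.50082422 0.38020251 0.1656186 ]
[[0.352, -0.886, -0.303, 0.177], [0.936, 0.333, 0.116, 0.707], [-0.002, -0.324, 0.946, 0.372], [0.0, 0.0, 0.0, 1.0]] [[426.09308597   0.         317.38537679]
 [  0.         426.09308597 241.89808073]
 [  0.           0.           1.        ]]
```

View pics/crop.png

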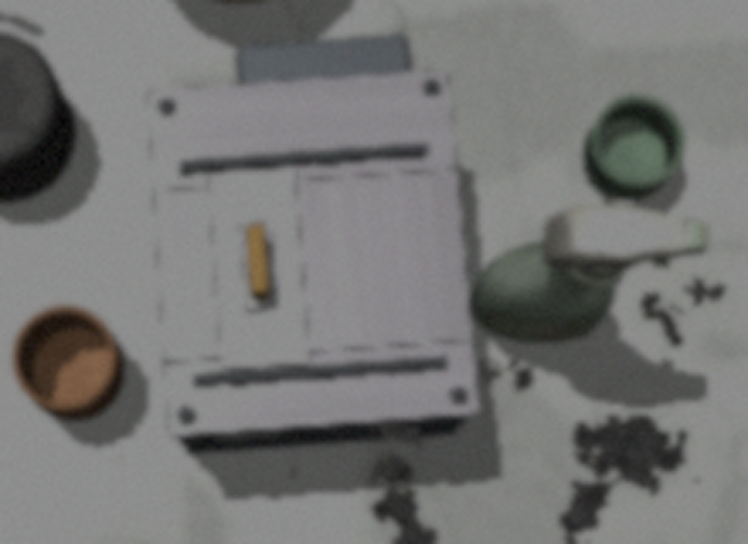

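The fin is at about (0.592, 0.034) and the mill's yaw is about +3.5°. The bottle is at about y = -0.15, which leaves enough room beside the fin's open position. I'll look at the boat with the wrist camera on the way.

```bash

python3 -m crank '{"travel":[[0.4,-0.4,0.2],[0.75,-0.7,0.4],[0.9,-0.95,0.5],[0.9,-0.95,0.5]],"rotation":[[0,0,0],[0,0,0],[0,0,0],[0,0,0]],"hand":[85,85,85,85]}'
python3 -m crank '{"travel":[[0.3,-0.4,0],[0.6,-0.8,0],[0.7,-1,0],[0.7,-1,0]],"rotation":[[0,0,0],[0,0,0],[0,0,0],[0,0,0]],"hand":[85,85,85,85]}'
python3 -m crank '{"travel":[[0.1,-0.4,0.1],[0.1,-0.8,0.1],[0.1,-0.85,0.1],[0.1,-0.85,0.1],[0.1,-0.85,0.1]],"rotation":[[0,0,0],[0,0,0],[0,0,0],[0,0,0],[0,0,0]],"hand":[85,85,85,85,85]}'
python3 - <<'E'
from h import *
import pickle
c=arm.calibration("wrist"); cv2.imwrite("pics/w1.png",arm.capture("wrist")); pickle.dump(c,open("w1.pkl","wb"))
s=arm.state();print(s["tool_pos"],s["ee_rot"],s["qpos"])
E
```

```text
t: 0.43
tool_pos: [0.3518, 0.5784, 0.3558]
ee_rot: [3.142, 0.005, 2.774]
contact_force: [1.6, -0.9, -0.0]
width: 0.085
grasp_force: 0.0
t: 0.77
tool_pos: [0.4222, 0.4737, 0.3537]
ee_rot: [-3.136, 0.006, 2.768]
contact_force: [1.8, -0.9, 0.5]
width: 0.0851
grasp_force: 0.0
t: 1.18
tool_pos: [0.4249, 0.3988, 0.3639]
ee_rot: [3.141, -0.001, 2.781]
contact_force: [-0.2, 0.1, -0.7]
width: 0.0849
grasp_force: 0.0
[0.42464625 0.40000249 0.36384285] [ 3.14068460e+00 -6.68149998e-04  2.78325556e+00] [-0.89654737  0.34671366  0.08376374  1.87735209 -0.03700172  0.91839667
  0.41716537]
```

View pics/w1.png

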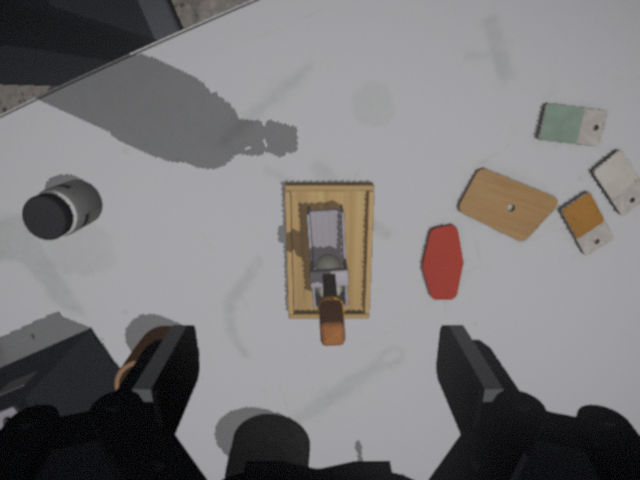

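The wrist view shows the tray at corners (284,183), (374,183), (369,318) and (289,318). The boat's nose is at the top of the image, towards the robot, at (325,207). The grip is around (332,325), and one ball is visible at (330,260).

```bash
python3 - <<'E'
from h import *
import pickle
c=pickle.load(open("w1.pkl","rb")); im=cv2.imread("pics/w1.png")
cs=[plane(c,p,.016)[:2] for p in [(284,183),(374,183),(369,318),(289,318)]]
cs=np.array(cs);print("tray corners",cs.round(3).tolist(),"centre",cs.mean(0))
ax=(cs[2]+cs[3]-cs[0]-cs[1]);print("tray yaw",np.degrees(np.arctan2(ax[1],ax[0])),np.linalg.norm(ax)/2)
for n,p,z in [("noseL",(307,209),.042),("noseR",(342,209),.042),("backL",(313,305),.042),("backR",(348,305),.042),("griptop",(333,339),.171),("ball",(330,261),.03)]: print(n,plane(c,p,z).round(4))
hsv=cv2.cvtColor(im,cv2.COLOR_BGR2HSV); a=im[190:360,260:400]
cv2.imwrite("pics/w1c.png",cv2.resize(a,None,fx=3.4,fy=3.4,interpolation=cv2.INTER_CUBIC))
E
```

```text
tray corners [[0.411, 0.369], [0.442, 0.452], [0.583, 0.4], [0.552, 0.317]] centre [0.49720076 0.38431946]
tray yaw -20.13741501381585 0.15047175174849842
noseL [0.4376 0.3832 0.042 ]
noseR [0.4493 0.4142 0.042 ]
backL [0.5341 0.3526 0.042 ]
backR [0.5468 0.3861 0.042 ]
griptop [0.5024 0.381  0.171 ]
ball [0.4994 0.3842 0.03  ]
```

View pics/w1c.png

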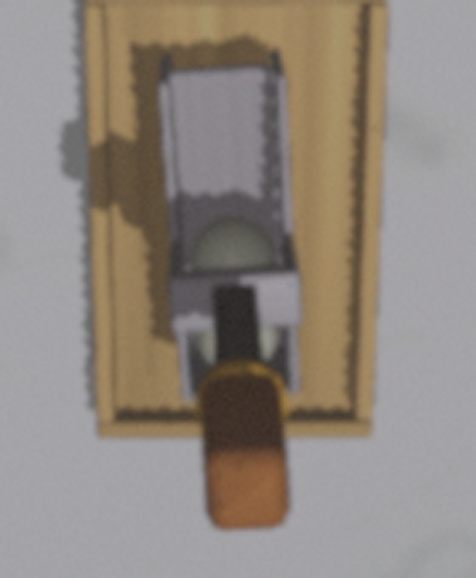

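```bash
python3 - <<'E'
from h import *
import pickle
c=pickle.load(open("w1.pkl","rb"))
f=lambda u,v,z:plane(c,(260+u/3.4,190+v/3.4),z)[:2]
n=(f(163,68,.042)+f(281,68,.042))/2; g=f(247,487,.171); x=(f(170,268,.072)+f(297,268,.072))/2
print(n,g,x)
for b in (g,x):
    d=b-n;print("yaw",np.degrees(np.arctan2(d[1],d[0])),np.linalg.norm(d))
print(np.linalg.norm(f(163,68,.042)-f(281,68,.042)),np.linalg.norm(f(170,268,.072)-f(297,268,.072)))
E
```

```text
[0.44461575 0.39909905] [0.49790514 0.38240734] [0.49027003 0.38493028]
yaw -17.39200010092835 0.05584238964685893
yaw -17.241690717067492 0.04780237658853791
0.03285036826200315 0.03421964218850238
```

```bash

python3 -m crank '{"travel":[[0.1,-0.4,0],[0.2,-0.8,0],[0.3,-0.95,0],[0.3,-0.95,0]],"rotation":[[0,0,0.07],[0,0,0.14],[0,0,0.2],[0,0,0.265]],"hand":[85,85,85,85]}'
python3 -m crank '{"travel":[[0.1,-0.4,0],[0.2,-0.8,0],[0.4,-1,0],[0.4,-1,0]],"rotation":[[0,0,0],[0,0,0],[0,0,0],[0,0,0]],"hand":[85,85,85,85]}'
python3 -m crank '{"travel":[[0.1,-0.4,0],[0.2,-0.8,0],[0.3,-1,0],[0.3,-1,0]],"rotation":[[0,0,0],[0,0,0],[0,0,0],[0,0,0]],"hand":[85,85,85,85]}'
python3 -m crank '{"travel":[[0.1,-0.4,0],[0.2,-0.7,0.1],[0.2,-0.7,0.1],[0.2,-0.7,0.1],[0.2,-0.7,0.1]],"rotation":[[0,0,0],[0,0,0],[0,0,0],[0,0,0],[0,0,0]],"hand":[85,85,85,85,85]}'
python3 - <<'E'
from h import *
import pickle
c=arm.calibration("wrist"); cv2.imwrite("pics/w2.png",arm.capture("wrist")); pickle.dump(c,open("w2.pkl","wb"))
s=arm.state();print(s["tool_pos"],s["ee_rot"],s["qpos"])
E
```

```text
t: 1.57
tool_pos: [0.4575, 0.3002, 0.3637]
ee_rot: [-3.139, 0.001, -3.086]
contact_force: [-0.0, 0.0, 0.3]
width: 0.085
grasp_force: 0.0
t: 1.9
tool_pos: [0.4991, 0.1993, 0.3641]
ee_rot: [-3.139, 0.003, -3.092]
contact_force: [-0.2, -0.3, 1.5]
width: 0.0853
grasp_force: 0.0
t: 2.23
tool_pos: [0.5278, 0.0996, 0.364]
ee_rot: [-3.139, 0.002, -3.092]
contact_force: [1.0, 0.5, -0.3]
width: 0.0851
grasp_force: 0.0
t: 2.65
tool_pos: [0.5456, 0.0363, 0.3736]
ee_rot: [3.14, -0.0, -3.082]
contact_force: [0.9, 0.1, -0.1]
width: 0.085
grasp_force: 0.0
[0.54526159 0.03663568 0.37349856] [ 3.14020424e+00 -5.97494704e-04 -3.08099653e+00] [-0.25560875  0.28755286  0.13386649  1.94370445 -0.04961938  0.9138701
  1.53455171]
```

View pics/w2.png

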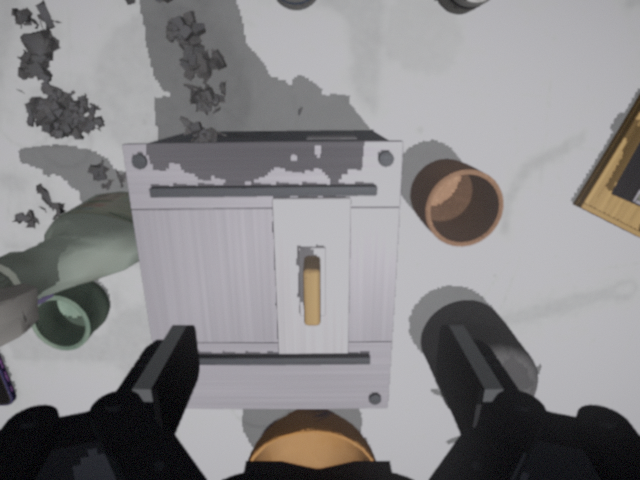

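The wrist view shows the cover corners at (124,143), (402,139) and (387,405). The shutter plate corners are (274,198), (352,196), (348,354) and (279,354), and the fin top is centred at about (313,293).

```bash
python3 - <<'E'
from h import *
import pickle
c=pickle.load(open("w2.pkl","rb")); im=cv2.imread("pics/w2.png")
P=np.array([plane(c,p,.145)[:2] for p in [(124,143),(402,139),(387,406),(156,408)]]); print("cover",P.round(4).tolist())
d=P[0]-P[1];print("yaw from front",np.degrees(np.arctan2(d[0],-d[1])),"from side",np.degrees(np.arctan2(*(P[2]-P[1])[::-1])),np.linalg.norm(d))
S=np.array([plane(c,p,.149)[:2] for p in [(274,198),(352,196),(348,354),(279,354)]]); print("shutter",S.round(4).tolist(),S.mean(0))
e=S[2]-S[1];e2=S[3]-S[0];print(np.degrees(np.arctan2(e[1],e[0])),np.degrees(np.arctan2(e2[1],e2[0])),np.linalg.norm(e))
hsv=cv2.cvtColor(im,cv2.COLOR_BGR2HSV); m=cv2.inRange(hsv,(10,90,120),(25,255,255))[240:340,285:340]
ys,xs=np.nonzero(m);r=cv2.minAreaRect(np.c_[xs+285,ys+240].astype(np.float32));print(r, xs.min()+285,xs.max()+285,ys.min()+240,ys.max()+240)
print("fin",plane(c,r[0],.175),plane(c,(313.5,262),.179),plane(c,(313.5,326),.179))
# cover centre-> slot
th=np.radians(3.6);R=np.array([[np.cos(th),-np.sin(th)],[np.sin(th),np.cos(th)]])
fr=(P[0]+P[1])/2 # front-mid = mill (-113,0)
print("slot from cover front", fr+R@[0.113-.010,0.035], P[1]+R@[.103,.035-.098], P[0]+R@[.103,.035+.098])
E
```

```text
cover [[0.4994, -0.101], [0.486, 0.0909], [0.7096, 0.1061], [0.7246, -0.0938]]
yaw from front 4.000167669604547 from side 3.892720972525891 0.19231033779893195
shutter [[0.5317, 0.0047], [0.527, 0.0595], [0.6564, 0.0675], [0.6596, 0.012]] [0.59366918 0.03594476]
3.5294604374408065 3.2610442625130047 0.1295877337695838
((311.0, 296.5), (53.0, 14.0), 90.0) 304 318 270 323
fin [0.59401718 0.03459136 0.175     ] [0.56656577 0.03481211 0.179     ] [0.61492494 0.03753947 0.179     ]
slot from cover front [0.59327291 0.03633662] [0.59271865 0.03445092] [0.59382716 0.03822232]
```

```bash

python3 -m crank '{"travel":[[0.2,0,-0.3],[0.4,0,-0.6],[0.48,0,-0.9],[0.48,0,-0.9]],"rotation":[[0,0,0],[0,0,0],[0,0,0],[0,0,0]],"hand":[60,60,60,60]}'
python3 -m crank '{"travel":[[0,0,-0.2],[0,0,-0.4],[0,0,-0.54],[0,0,-0.54]],"rotation":[[0,0,0],[0,0,0],[0,0,0],[0,0,0]],"hand":[60,60,60,60]}'
python3 -m crank '{"travel":[[0,0,0],[0,0,0],[0,0,0],[0,0,0],[0,0,0],[0,0,0]],"rotation":[[0,0,0],[0,0,0],[0,0,0],[0,0,0],[0,0,0],[0,0,0]],"hand":[5,5,5,5,5,5]}' 30
python3 -c "from h import *;s=arm.state();print(s['tool_pos'],s['ee_rot'])"
```

```text
t: 3.03
tool_pos: [0.5916, 0.0366, 0.278]
ee_rot: [3.141, -0.01, -3.081]
contact_force: [-1.0, -0.3, 0.3]
width: 0.0601
grasp_force: 0.0
t: 3.37
tool_pos: [0.5911, 0.0357, 0.2278]
ee_rot: [3.141, -0.006, -3.082]
contact_force: [-1.1, 0.1, -0.7]
width: 0.0601
grasp_force: 0.0
t: 3.87
tool_pos: [0.594, 0.0341, 0.2314]
ee_rot: [3.141, 0.002, -3.084]
contact_force: [-0.5, 0.0, 5.5]
width: 0.0111
grasp_force: 33.8
[0.59397496 0.03409798 0.23144434] [ 3.14102470e+00  2.29931186e-03 -3.08375964e+00]
```

```bash

python3 -m crank '{"travel":[[0,0,0.02],[0.005,-0.1,0.02],[0.015,-0.22,0.02],[0.02,-0.34,0.02],[0.03,-0.46,0.02],[0.035,-0.55,0.02],[0.04,-0.61,0.02],[0.04,-0.61,0.02]],"rotation":[[0,0,0],[0,0,0],[0,0,0],[0,0,0],[0,0,0],[0,0,0],[0,0,0],[0,0,0]],"hand":[5,5,5,5,5,5,5,5]}'
python3 -m crank '{"travel":[[0,0,0],[0,0,0]],"rotation":[[0,0,0],[0,0,0]],"hand":[5,5]}'
```

```text
t: 4.53
tool_pos: [0.598, -0.0258, 0.2316]
ee_rot: [3.138, 0.001, -3.085]
contact_force: [3.8, 6.8, -7.6]
width: 0.011
grasp_force: 32.2
t: 4.7
tool_pos: [0.5979, -0.0258, 0.2316]
ee_rot: [3.139, 0.001, -3.084]
contact_force: [4.6, 6.2, -8.0]
width: 0.0114
grasp_force: 32.1
```

```bash

python3 -m crank '{"travel":[[0,0,0],[0,0,0],[0,0,0],[0,0,0.3],[0,0,0.6],[0,0.1,0.9],[0,0.3,1]],"rotation":[[0,0,0],[0,0,0],[0,0,0],[0,0,0],[0,0,0],[0,0,0],[0,0,0]],"hand":[50,50,50,50,50,50,50]}' 
python3 -m crank '{"travel":[[-0.1,0.35,0.1],[-0.2,0.7,0.1],[-0.3,1,0.1],[-0.3,1,0.1]],"rotation":[[0,0,-0.07],[0,0,-0.14],[0,0,-0.2],[0,0,-0.23]],"hand":[60,60,60,60]}'
python3 -m crank '{"travel":[[-0.1,0.4,0],[-0.2,0.8,0],[-0.3,1,0],[-0.3,1,0]],"rotation":[[0,0,0],[0,0,0],[0,0,0],[0,0,0]],"hand":[60,60,60,60]}'
python3 -m crank '{"travel":[[-0.1,0.4,0],[-0.2,0.8,0],[-0.3,1,0],[-0.3,1,0]],"rotation":[[0,0,0],[0,0,0],[0,0,0],[0,0,0]],"hand":[60,60,60,60]}'
python3 -m crank '{"travel":[[-0.1,0.4,0],[-0.1,0.78,0],[-0.1,0.78,0],[-0.1,0.78,0],[-0.1,0.78,0]],"rotation":[[0,0,0],[0,0,0],[0,0,0],[0,0,0],[0,0,0]],"hand":[60,60,60,60,60]}'
python3 - <<'E'
from h import *
import pickle
c=arm.calibration("wrist"); cv2.imwrite("pics/w3.png",arm.capture("wrist")); pickle.dump(c,open("w3.pkl","wb"))
s=arm.state();print(s["tool_pos"],s["ee_rot"],s["qpos"])
E
```

```text
t: 5.28
tool_pos: [0.5988, -0.0024, 0.3369]
ee_rot: [-3.138, 0.007, -3.093]
contact_force: [0.8, -0.2, 0.7]
width: 0.05
grasp_force: 0.0
t: 5.62
tool_pos: [0.5648, 0.1098, 0.3423]
ee_rot: [3.138, -0.003, 2.842]
contact_force: [0.0, 1.3, 0.1]
width: 0.0598
grasp_force: 0.0
t: 5.95
tool_pos: [0.5346, 0.2083, 0.342]
ee_rot: [3.14, -0.003, 2.845]
contact_force: [0.0, -0.7, -0.5]
width: 0.0601
grasp_force: 0.0
t: 6.28
tool_pos: [0.5047, 0.3077, 0.342]
ee_rot: [3.14, -0.002, 2.844]
contact_force: [0.2, 0.9, 0.7]
width: 0.0601
grasp_force: 0.0
t: 6.7
tool_pos: [0.4982, 0.3784, 0.3418]
ee_rot: [-3.14, 0.001, 2.835]
contact_force: [0.8, 0.1, -0.1]
width: 0.0603
grasp_force: 0.0
[0.49838616 0.37776084 0.34186891] [-3.13956683e+00  8.78264399e-04  2.83341399e+00] [-0.82213425  0.42716583  0.13915868  1.81057458 -0.0705362   0.90994868
  0.61068595]
```

```bash

python3 -m crank '{"travel":[[0,0.02,-0.3],[0,0.04,-0.6],[0,0.04,-0.85],[0,0.04,-0.85]],"rotation":[[0,0,0],[0,0,0],[0,0,0],[0,0,0]],"hand":[60,60,60,60]}'
python3 -m crank '{"travel":[[0,0,-0.2],[0,0,-0.4],[0,0,-0.47],[0,0,-0.47]],"rotation":[[0,0,0],[0,0,0],[0,0,0],[0,0,0]],"hand":[60,60,60,60]}'
python3 -c "from h import *;s=arm.state();print(s['tool_pos'],s['ee_rot']);cv2.imwrite('pics/w4.png',arm.capture('wrist'))"
```

```text
t: 7.08
tool_pos: [0.4956, 0.3802, 0.2522]
ee_rot: [-3.132, -0.005, 2.834]
contact_force: [-1.1, -0.9, -0.7]
width: 0.0602
grasp_force: 0.0
t: 7.42
tool_pos: [0.4974, 0.3827, 0.2093]
ee_rot: [-3.139, -0.001, 2.835]
contact_force: [0.0, -0.5, 0.6]
width: 0.0605
grasp_force: 0.0
[0.49735161 0.38272368 0.20933548] [-3.13870975e+00 -9.19773013e-04  2.83484683e+00]
```

View pics/w4.png

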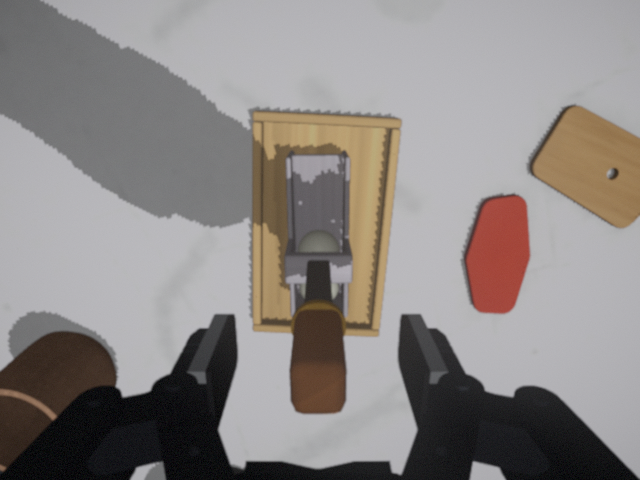

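The grip is centred between the fingers at about (318,360), and the boat's axis lines up with the tool, so I'll close on it.

```bash

python3 -m crank '{"travel":[[0,0,0],[0,0,0],[0,0,0],[0,0,0],[0,0,0],[0,0,0]],"rotation":[[0,0,0],[0,0,0],[0,0,0],[0,0,0],[0,0,0],[0,0,0]],"hand":[8,8,8,8,8,8]}' 90
python3 -c "from h import *;s=arm.state();print(s['tool_pos'],s['ee_rot'])"
python3 -m crank '{"travel":[[0,0,0.05],[0,0,0.15],[0,0,0.3],[0,0,0.45],[0,0,0.6],[0,0,0.75],[0,0,0.88],[0,0,0.95]],"rotation":[[0,0,0],[0,0,0],[0,0,0],[0,0,0],[0,0,0],[0,0,0],[0,0,0],[0,0,0]],"hand":[8,8,8,8,8,8,8,8]}'
python3 -m crank '{"travel":[[0,0,0.1],[0,0,0.2],[0,0,0.35],[0,0,0.5],[0,0,0.65],[0,0,0.75],[0,0,0.8],[0,0,0.8]],"rotation":[[0,0,0],[0,0,0],[0,0,0],[0,0,0],[0,0,0],[0,0,0],[0,0,0],[0,0,0]],"hand":[8,8,8,8,8,8,8,8]}'
python3 -c "
from h import *;import pickle
s=arm.state();print(s['tool_pos'],s['ee_rot']);c=arm.calibration('wrist');pickle.dump(c,open('w5.pkl','wb'));cv2.imwrite('pics/w5.png',arm.capture('wrist'))"
```

```text
t: 7.97
tool_pos: [0.4977, 0.3845, 0.2112]
ee_rot: [3.141, 0.001, 2.837]
contact_force: [-0.6, -1.6, 6.3]
width: 0.0166
grasp_force: 89.0
[0.49773592 0.38445606 0.21124728] [3.14096680e+00 8.82395329e-04 2.83672847e+00]
t: 8.63
tool_pos: [0.4975, 0.385, 0.307]
ee_rot: [3.139, 0.001, 2.837]
contact_force: [0.3, 0.3, -2.6]
width: 0.0166
grasp_force: 87.9
t: 9.3
tool_pos: [0.4976, 0.3849, 0.3861]
ee_rot: [3.14, 0.001, 2.837]
contact_force: [0.2, 0.2, -2.5]
width: 0.017
grasp_force: 87.8
[0.49760072 0.38485252 0.38611682] [3.13973617e+00 1.11244174e-03 2.83686387e+00]
```

View pics/w5.png

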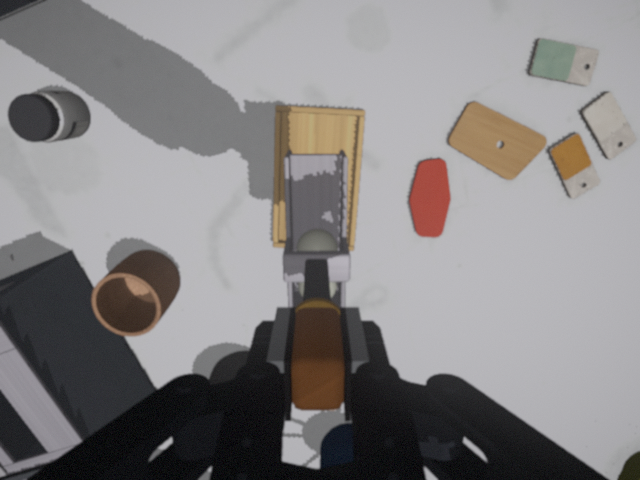

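The boat hangs level in the grip, with nose corners at (286,153) and (347,153). The crosspiece front edge runs from (283,253) to (351,253), and the balls are in place.

```bash
python3 - <<'E'
from h import *
import pickle
c=pickle.load(open("w5.pkl","rb"))
t=np.array([.4976,.3849,.3861]); ps=2.8369; 
ex=-np.array([np.cos(ps),np.sin(ps)]); ey=np.array([-ex[1],ex[0]])  # boat-ish axes = -tool x
zb=t[2]-.2052
for n,p,z in [("nose1",(286,153),36),("nose2",(347,153),36),("x1",(283,253),66),("x2",(351,253),66)]:
    d=plane(c,p,zb+z/1000)[:2]-t[:2]; print(n,(d@ex*1000).round(1),(d@ey*1000).round(1))
E
```

```text
nose1 -53.7 -17.6
nose2 -53.7 16.2
x1 -5.9 -18.2
x2 -5.8 17.3
```

```bash

python3 -m crank '{"travel":[[0.05,-0.15,0.1],[0.1,-0.4,0.2],[0.2,-0.7,0.24],[0.25,-0.9,0.24],[0.3,-1,0.24],[0.3,-1,0.24]],"rotation":[[0,0,0.04],[0,0,0.09],[0,0,0.14],[0,0,0.19],[0,0,0.235],[0,0,0.235]],"hand":[8,8,8,8,8,8]}'
python3 -m crank '{"travel":[[0.05,-0.2,0],[0.1,-0.5,0],[0.2,-0.8,0],[0.25,-1,0],[0.25,-1,0]],"rotation":[[0,0,0],[0,0,0],[0,0,0],[0,0,0],[0,0,0]],"hand":[8,8,8,8,8]}'
python3 -m crank '{"travel":[[0,-0.2,0],[0,-0.4,0],[0,-0.55,0],[0,-0.55,0],[0,-0.55,0]],"rotation":[[0,0,0],[0,0,0],[0,0,0],[0,0,0],[0,0,0]],"hand":[8,8,8,8,8]}'
python3 -c "
from h import *;import pickle
s=arm.state();print(s['tool_pos'],s['ee_rot'],s['qpos']);c=arm.calibration('wrist');pickle.dump(c,open('w6.pkl','wb'));cv2.imwrite('pics/w6.png',arm.capture('wrist'))"
```

```text
t: 9.85
tool_pos: [0.5285, 0.2799, 0.4078]
ee_rot: [-3.138, -0.001, -3.083]
contact_force: [0.5, -0.7, -2.6]
width: 0.0166
grasp_force: 88.2
t: 10.27
tool_pos: [0.5532, 0.179, 0.408]
ee_rot: [-3.137, -0.001, -3.086]
contact_force: [1.2, -0.5, -2.5]
width: 0.0171
grasp_force: 88.3
t: 10.68
tool_pos: [0.5519, 0.1303, 0.4082]
ee_rot: [3.141, -0.001, -3.079]
contact_force: [0.5, 0.7, -1.6]
width: 0.0166
grasp_force: 88.5
[0.5518534  0.13031034 0.40820792] [ 3.14094763e+00 -1.30767262e-03 -3.07884271e+00] [-0.42718528  0.28266989  0.1472224   1.860092   -0.04962528  1.00342281
  1.37455157]
```

View pics/w6.png

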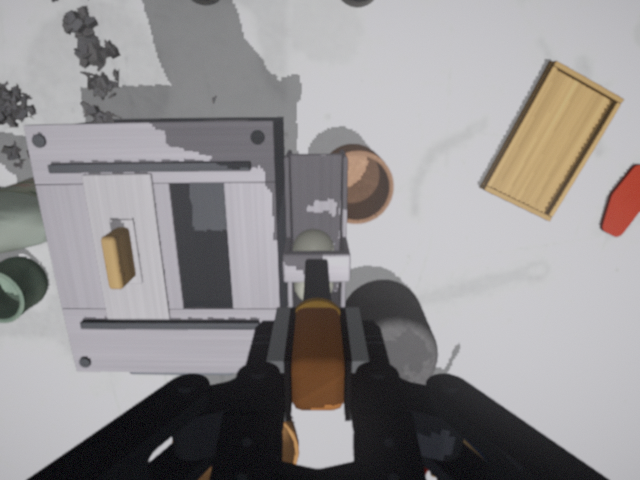

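The shutter is clear of the slot. The slot's corners are at about (170,183), (224,182), (232,307) and (180,308).

```bash
python3 - <<'E'
from h import *
import pickle
c=pickle.load(open("w6.pkl","rb")); im=cv2.imread("pics/w6.png")
g=cv2.GaussianBlur(cv2.cvtColor(im,cv2.COLOR_BGR2GRAY),(3,3),0).astype(float)
def edge(line,a,b,rise):
    d=np.diff(line[a:b]); i=np.argmax(d if rise else -d); return a+i+.5
L=[(edge(g[r],155,200,False),r) for r in range(235,300,5)]
R=[(edge(g[r],215,245,True),r) for r in range(195,300,5)]
T=[(u,edge(g[:,u],170,195,False)) for u in range(176,188,2)]
B=[(u,edge(g[:,u],295,320,True)) for u in range(186,228,4)]
fit=lambda pts,z:np.array([plane(c,p,z)[:2] for p in pts])
th=np.radians(3.7);ex=np.array([np.cos(th),np.sin(th)]);ey=np.array([-ex[1],ex[0]])
for n,P in (("L",L),("R",R),("T",T),("B",B)):
    W=fit(P,.145); k=ey if n in "LR" else ex; l=ex if n in "LR" else ey
    s=np.polyfit(W@l,W@k,1); print(n,np.median(W@k).round(4),"slope deg",np.degrees(np.arctan(s[0])).round(2),np.std(W@k).round(4))
S=np.array([.5935,.0355]);print("S coords",S@ex,S@ey, "x mid coord")
print([tuple(np.round(p,0)) for p in T+L[:3]])
E
```

```text
L -0.0238 slope deg -0.22 0.0002
R 0.0199 slope deg -0.03 0.0002
T 0.539 slope deg 0.42 0.0
B 0.6504 slope deg -0.17 0.0
S coords 0.5945538163875183 -0.0028739204994682145 x mid coord
[(np.float64(176.0), np.float64(182.0)), (np.float64(178.0), np.float64(182.0)), (np.float64(180.0), np.float64(182.0)), (np.float64(182.0), np.float64(182.0)), (np.float64(184.0), np.float64(182.0)), (np.float64(186.0), np.float64(182.0)), (np.float64(174.0), np.float64(235.0)), (np.float64(176.0), np.float64(240.0)), (np.float64(176.0), np.float64(245.0))]
```

```bash

python3 -m crank '{"travel":[[0.1,-0.15,0],[0.25,-0.4,0],[0.4,-0.7,0],[0.45,-0.94,0],[0.45,-0.94,0],[0.45,-0.94,-0.2],[0.45,-0.94,-0.4],[0.45,-0.94,-0.43]],"rotation":[[0,0,0],[0,0,0],[0,0,0],[0,0,0],[0,0,0],[0,0,0],[0,0,0],[0,0,0]],"hand":[8,8,8,8,8,8,8,8]}'
python3 -m crank '{"travel":[[0,0,0],[0,0,0]],"rotation":[[0,0,0],[0,0,0]],"hand":[8,8]}' >/dev/null
python3 -c "
from h import *;import pickle
s=arm.state();print(s['tool_pos'],s['ee_rot'],s['qpos']);c=arm.calibration('wrist');pickle.dump(c,open('w7.pkl','wb'));im=arm.capture('wrist');cv2.imwrite('pics/w7.png',im);cv2.imwrite('pics/w7c.png',cv2.resize(im[100:340,200:440],None,fx=2.4,fy=2.4,interpolation=cv2.INTER_CUBIC))"
```

```text
t: 11.4
tool_pos: [0.5954, 0.0381, 0.3623]
ee_rot: [3.14, -0.007, -3.075]
contact_force: [-0.6, 0.1, -3.4]
width: 0.0167
grasp_force: 88.5
[0.59761155 0.03716119 0.36618237] [ 3.14105996e+00  3.47740581e-04 -3.07542399e+00] [-0.2704501   0.36791692  0.17782421  1.84503766 -0.07979564  0.9350958
  1.58008394]
```

View pics/w7c.png

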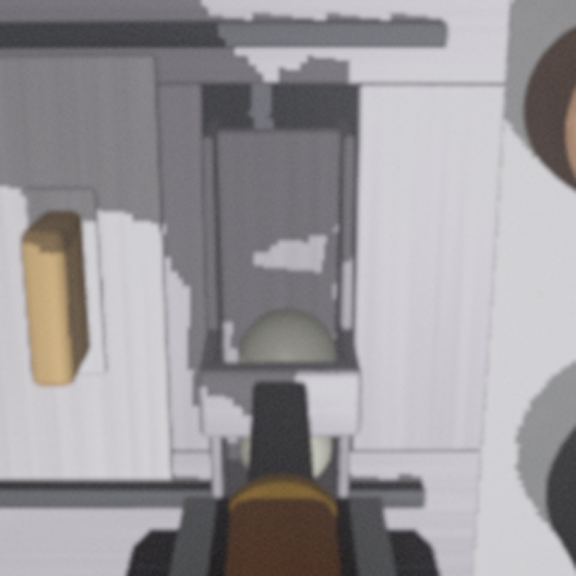

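The slot spans crop columns 202 to 358 and the boat's rim about 205 to 355. The slot's front edge is at row 84 and the nose at row 130.

```bash
python3 - <<'E'
from h import *
import pickle
c=pickle.load(open("w7.pkl","rb")); g=cv2.imread("pics/w7.png",0).astype(float)
th=np.radians(3.7);ex=np.array([np.cos(th),np.sin(th)]);ey=np.array([-ex[1],ex[0]])
f=lambda u,v,z:(lambda p:(round(p@ex*1000,1),round(p@ey*1000,1)))(plane(c,(200+u/2.4,100+v/2.4),z)[:2])
zb=.3662-.2052
print("slot L,R",f(202,100,.145),f(358,100,.145),"front",f(240,84,.145),f(320,84,.145))
print("boat rim L,R",f(205,200,zb+.036),f(355,200,zb+.036),f(208,320,zb+.036),f(353,320,zb+.036),"nose floor",f(280,130,zb+.024),"nose rim",f(210,138,zb+.036))
print("cross",f(200,370,zb+.066),f(357,370,zb+.066))
for r in (136,140,144): print(np.argsort(np.diff(g[r,275:295]))[:2]+275.5,np.argsort(-np.diff(g[r,340:360]))[:2]+340.5)
E
```

```text
slot L,R (np.float64(543.7), np.float64(-24.1)) (np.float64(543.7), np.float64(19.4)) front (np.float64(539.4), np.float64(-13.5)) (np.float64(539.3), np.float64(8.7))
boat rim L,R (np.float64(561.8), np.float64(-20.0)) (np.float64(561.7), np.float64(15.4)) (np.float64(591.5), np.float64(-19.9)) (np.float64(591.4), np.float64(15.6)) nose floor (np.float64(546.9), np.float64(-2.3)) nose rim (np.float64(547.3), np.float64(-18.5))
cross (np.float64(593.3), np.float64(-19.7)) (np.float64(593.2), np.float64(14.5))
[283.5 282.5] [349.5 350.5]
[283.5 282.5] [349.5 348.5]
[283.5 284.5] [349.5 348.5]
```

```bash

python3 -m crank '{"travel":[[-0.015,0,0],[-0.015,0,0],[-0.015,0,-0.05],[-0.015,0,-0.12],[-0.015,0,-0.2],[-0.015,0,-0.27],[-0.015,0,-0.34],[-0.015,0,-0.4]],"rotation":[[0,0,0],[0,0,0],[0,0,0],[0,0,0],[0,0,0],[0,0,0],[0,0,0],[0,0,0]],"hand":[8,8,8,8,8,8,8,8]}'
python3 -m crank '{"travel":[[0,0,-0.07],[0,0,-0.15],[0,0,-0.24],[0,0,-0.33],[0,0,-0.42],[0,0,-0.51],[0,0,-0.59],[0,0,-0.64]],"rotation":[[0,0,0],[0,0,0],[0,0,0],[0,0,0],[0,0,0],[0,0,0],[0,0,0],[0,0,0]],"hand":[8,8,8,8,8,8,8,8]}'
python3 - <<'E'
from h import *
from scipy.spatial.transform import Rotation as Ro
s=arm.state();print(s['tool_pos'],s['ee_rot'],s['contact_force'],s['qpos'])
# tilt plan: boat origin from TCP: b=(-3.5,0,-205) mm in boat axes; keep d, move origin +x by X(phi)
th=np.radians(3.7)
Rz=Ro.from_euler('z',th)
b=np.array([-3.5,0,-205.])
for ph,X,Z in [(10,10,0),(20,21,0),(30,32,0),(38,40,0),(42,44,0)]:
    R=Ro.from_rotvec(-np.radians(ph)*np.array([0,1,0]))
    tcp0=-b; tcp=np.array([X,0,Z])+R.apply(-b)
    d=Rz.apply(tcp-tcp0); rv=Rz.apply([0,-ph/90,0])
    pts={k:R.apply(np.array(p,float))+[X,0,Z-88] for k,p in dict(nose=(-50,0,0),nosetop=(-50,0,36),back=(50,0,36),backlow=(50,0,0),cross=(13,0,66),stem=(5,0,88/np.cos(np.radians(ph))),tip=(-8,0,132),body=(-42,0,205),cam=(-100,0,260)).items()}
    print(ph,"travel",(d/100).round(3),"rot",rv.round(3),{k:v[[0,2]].round(0).tolist() for k,v in pts.items()})
E
```

```text
t: 12.28
tool_pos: [0.5954, 0.0355, 0.3246]
ee_rot: [-3.141, -0.001, -3.077]
contact_force: [-0.7, -0.6, -2.4]
width: 0.0164
grasp_force: 88.5
t: 12.95
tool_pos: [0.5953, 0.0356, 0.2605]
ee_rot: [-3.142, -0.002, -3.077]
contact_force: [0.5, -0.4, -2.8]
width: 0.0167
grasp_force: 88.5
[0.59532428 0.03558686 0.26053093] [-3.14152766e+00 -1.51567618e-03 -3.07722562e+00] [ 0.54432923 -0.40954278 -2.83631386] [-0.24776692  0.48757074  0.15472988  1.94647587 -0.11009748  0.7170316
  1.60757705]
10 travel [-0.256 -0.017 -0.025] rot [ 0.007 -0.111  0.   ] {'nose': [-39.0, -97.0], 'nosetop': [-45.0, -61.0], 'back': [53.0, -44.0], 'backlow': [59.0, -79.0], 'cross': [11.0, -21.0], 'stem': [-1.0, 1.0], 'tip': [-21.0, 41.0], 'body': [-67.0, 107.0], 'cam': [-134.0, 151.0]}
20 travel [-0.492 -0.032 -0.112] rot [ 0.014 -0.222  0.   ] {'nose': [-26.0, -105.0], 'nosetop': [-38.0, -71.0], 'back': [56.0, -37.0], 'backlow': [68.0, -71.0], 'cross': [11.0, -22.0], 'stem': [-6.0, 2.0], 'tip': [-32.0, 33.0], 'body': [-89.0, 90.0], 'cam': [-162.0, 122.0]}
30 travel [-0.708 -0.046 -0.257] rot [ 0.022 -0.333  0.   ] {'nose': [-11.0, -113.0], 'nosetop': [-29.0, -82.0], 'back': [57.0, -32.0], 'backlow': [75.0, -63.0], 'cross': [10.0, -24.0], 'stem': [-14.0, 2.0], 'tip': [-41.0, 22.0], 'body': [-107.0, 69.0], 'cam': [-185.0, 87.0]}
38 travel [-0.868 -0.056 -0.413] rot [ 0.027 -0.421  0.   ] {'nose': [1.0, -119.0], 'nosetop': [-22.0, -90.0], 'back': [57.0, -29.0], 'backlow': [79.0, -57.0], 'cross': [10.0, -28.0], 'stem': [-25.0, 3.0], 'tip': [-48.0, 11.0], 'body': [-119.0, 48.0], 'cam': [-199.0, 55.0]}
42 travel [-0.939 -0.061 -0.503] rot [ 0.03  -0.466  0.   ] {'nose': [7.0, -121.0], 'nosetop': [-17.0, -95.0], 'back': [57.0, -28.0], 'backlow': [81.0, -55.0], 'cross': [9.0, -30.0], 'stem': [-32.0, 3.0], 'tip': [-50.0, 5.0], 'body': [-124.0, 36.0], 'cam': [-204.0, 38.0]}
```

```bash

python3 -m crank '{"travel":[[-0.13,0.002,0.0],[-0.256,-0.007,-0.015],[-0.376,-0.015,-0.04],[-0.492,-0.022,-0.08],[-0.58,-0.028,-0.125],[-0.666,-0.033,-0.185],[-0.77,-0.04,-0.27],[-0.868,-0.046,-0.37]],"rotation":[[0.003,-0.055,0],[0.007,-0.111,0],[0.011,-0.167,0],[0.014,-0.222,0],[0.017,-0.267,0],[0.02,-0.311,0],[0.024,-0.367,0],[0.027,-0.421,0]],"hand":[8,8,8,8,8,8,8,8]}'
python3 -m crank '{"travel":[[0,0,0],[0,0,0],[0,0,0],[0,0,0],[0,0,0],[0,0,0],[0,0,0],[0,0,0]],"rotation":[[0,0,0],[0,0,0],[0,0,0],[0,0,0],[0,0,0],[0,0,0],[0,0,0],[0,0,0]],"hand":[8,8,8,8,8,8,8,8]}'
python3 - <<'E'
from h import *
from scipy.spatial.transform import Rotation as Ro
s=arm.state();print(s['tool_pos'],s['ee_rot'],s['qpos'])
print(np.degrees(Ro.from_euler('xyz',s['ee_rot']).as_matrix()[:,2]))
im=arm.capture('wrist');cv2.imwrite('pics/w8.png',im)
E
```

```text
t: 13.62
tool_pos: [0.5329, 0.0302, 0.2563]
ee_rot: [3.128, 0.427, -3.068]
contact_force: [1.5, 0.1, -1.9]
width: 0.0165
grasp_force: 88.7
t: 14.28
tool_pos: [0.5333, 0.0296, 0.2563]
ee_rot: [3.128, 0.428, -3.069]
contact_force: [-0.6, 0.4, -2.5]
width: 0.0169
grasp_force: 88.6
[0.53332106 0.02960307 0.25627823] [ 3.12827196  0.42752839 -3.06947654] [-0.29672765  0.35570444  0.18699308  2.3039263  -0.71903978  0.07886208
  2.21674457]
[ 23.63730235   2.47277776 -52.13415059]
```

View pics/w8.png

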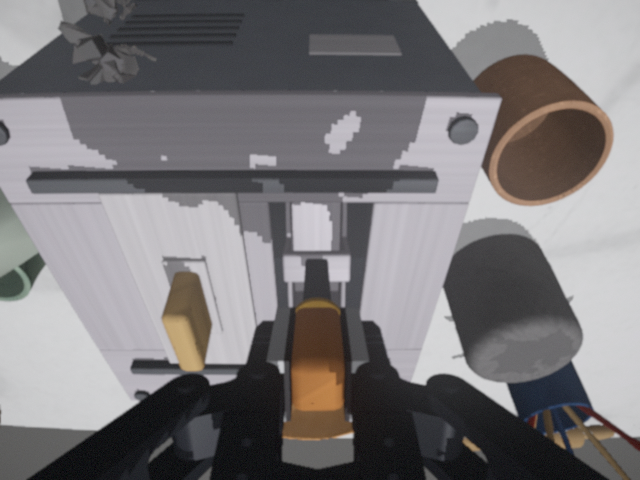

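I've now viewed one picture more than the limit of 10, so from here I'll check numerically. In that last picture no ball shows at (319,245) or behind the crosspiece at (319,290), and wrist joint 6 has stopped at its limit with about 24.5° of tilt. I'll check the ball pixels and the weight by number.

```bash
python3 - <<'E'
from h import *
for n in ("w5","w6","w7","w8"):
    im=cv2.imread(f"pics/{n}.png").astype(int)
    f=lambda r0,r1,c0,c1:im[r0:r1,c0:c1].reshape(-1,3).mean(0).round(0).tolist()
    print(n,"ball2",f(236,246,310,326),"floor",f(205,225,305,330),"ball1 L/R",f(283,291,301,306),f(283,291,331,336), "row col319",im[200:250:6,319].mean(1).round(0).tolist())
F=[]
for _ in range(1): F.append(arm.state()['contact_force'])
print(F)
E
```

```text
w5 ball2 [108.0, 114.0, 114.0] floor [107.0, 103.0, 105.0] ball1 L/R [96.0, 101.0, 101.0] [145.0, 154.0, 154.0] row col319 [98.0, 99.0, 99.0, 97.0, 99.0, 86.0, 104.0, 115.0, 123.0]
w6 ball2 [119.0, 126.0, 126.0] floor [134.0, 128.0, 131.0] ball1 L/R [126.0, 132.0, 132.0] [122.0, 122.0, 124.0] row col319 [135.0, 176.0, 152.0, 110.0, 109.0, 97.0, 115.0, 129.0, 134.0]
w7 ball2 [127.0, 134.0, 134.0] floor [143.0, 137.0, 139.0] ball1 L/R [108.0, 113.0, 114.0] [174.0, 183.0, 183.0] row col319 [162.0, 184.0, 139.0, 117.0, 118.0, 102.0, 125.0, 136.0, 148.0]
w8 ball2 [208.0, 201.0, 205.0] floor [206.0, 199.0, 203.0] ball1 L/R [97.0, 92.0, 94.0] [123.0, 117.0, 120.0] row col319 [116.0, 207.0, 207.0, 207.0, 206.0, 205.0, 205.0, 204.0, 203.0]
[array([-0.2973266 ,  0.03228727, -3.04116291])]
```

```bash

python3 -m crank '{"travel":[[0.05,0.003,0.03],[0.1,0.007,0.06],[0.1,0.007,0.06]],"rotation":[[-0.002,0.025,0],[-0.003,0.05,0],[-0.003,0.05,0]],"hand":[8,8,8]}'
```

```text
t: 14.58
tool_pos: [0.5461, 0.0305, 0.2636]
ee_rot: [3.129, 0.353, -3.069]
contact_force: [1.0, 0.6, -2.0]
width: 0.0169
grasp_force: 88.6
```

```bash
python3 - <<'E'
from h import *
from scipy.spatial.transform import Rotation as Ro, Slerp
s=arm.state();p=s['tool_pos']*1000;R0=Ro.from_euler('xyz',s['ee_rot'])
R1=Ro.from_euler('xyz',[np.pi,0,-3.0765]); t1=np.array([596.3,37.0,264])
bt=np.array([3.5,0,205.]) # boat origin in tool frame (tool x=-boat x)
o0=p+R0.apply(bt);o1=t1+R1.apply(bt);print(p,o0,o1)
sl=Slerp([0,1],Ro.concatenate([R0,R1]))
for f in np.arange(1,6)/5:
    R=sl(f);d=(o0+(o1-o0)*f-R.apply(bt))-p; print(f,(d/100).round(3),((R*R0.inv()).as_rotvec(True)/90).round(3))
E
```

```text
[546.06404461  30.47366301 263.56654675] [613.23448326  37.89022292  69.9938813 ] [592.80741223  36.77233656  59.        ]
0.2 [0.096 0.013 0.021] [-0.005  0.045 -0.001]
0.4 [0.196 0.026 0.032] [-0.009  0.089 -0.002]
0.6 [0.297 0.04  0.033] [-0.014  0.134 -0.004]
0.8 [0.399 0.053 0.024] [-0.019  0.179 -0.005]
1.0 [0.502 0.065 0.004] [-0.023  0.223 -0.006]
```

```bash

python3 -m crank '{"travel":[[0.096,0.013,0.02],[0.196,0.026,0.03],[0.297,0.04,0.03],[0.399,0.053,0.024],[0.502,0.065,0.004],[0.502,0.065,0.004],[0.502,0.065,0.004],[0.502,0.065,0.004]],"rotation":[[-0.005,0.045,-0.001],[-0.009,0.089,-0.002],[-0.014,0.134,-0.004],[-0.019,0.179,-0.005],[-0.023,0.223,-0.006],[-0.023,0.223,-0.006],[-0.023,0.223,-0.006],[-0.023,0.223,-0.006]],"hand":[8,8,8,8,8,8,8,8]}'
python3 -c "
from h import *
s=arm.state();print(s['tool_pos'],s['ee_rot']);c=arm.calibration('wrist');im=arm.capture('wrist');cv2.imwrite('pics/w9.png',im)
zb=s['tool_pos'][2]-.205
th=np.radians(3.7);ex=np.array([np.cos(th),np.sin(th)]);ey=np.array([-ex[1],ex[0]])
g=cv2.GaussianBlur(im,(3,3),0).astype(int).mean(2)
for r in (180,190,200,215,230,240): 
  e=[x+.5 for x in range(265,375) if abs(g[r,x+1]-g[r,x-1])>25]; print(r,[(x,round(plane(c,(x,r),.145)[:2]@ey*1000,1)) for x in e])
"
```

```text
t: 15.25
tool_pos: [0.5921, 0.0364, 0.262]
ee_rot: [3.139, -0.004, -3.078]
contact_force: [0.6, -0.4, -1.8]
width: 0.0167
grasp_force: 88.6
[0.59205806 0.03644848 0.26202627] [ 3.1389116  -0.00356298 -3.07771144]
180 [(347.5, np.float64(11.3)), (364.5, np.float64(18.9)), (365.5, np.float64(19.3)), (366.5, np.float64(19.7)), (367.5, np.float64(20.2)), (368.5, np.float64(20.6))]
190 [(267.5, np.float64(-24.1)), (347.5, np.float64(11.4)), (364.5, np.float64(19.0)), (365.5, np.float64(19.5)), (366.5, np.float64(19.9)), (367.5, np.float64(20.3))]
200 [(313.5, np.float64(-3.7)), (314.5, np.float64(-3.2)), (317.5, np.float64(-1.9)), (318.5, np.float64(-1.5)), (323.5, np.float64(0.8)), (330.5, np.float64(3.9)), (347.5, np.float64(11.5)), (365.5, np.float64(19.6)), (366.5, np.float64(20.1))]
215 [(285.5, np.float64(-16.4)), (286.5, np.float64(-15.9)), (346.5, np.float64(11.2)), (347.5, np.float64(11.7)), (365.5, np.float64(19.8))]
230 [(274.5, np.float64(-21.6)), (286.5, np.float64(-16.1)), (346.5, np.float64(11.4)), (364.5, np.float64(19.6)), (365.5, np.float64(20.1))]
240 [(274.5, np.float64(-21.8)), (291.5, np.float64(-13.9)), (292.5, np.float64(-13.5)), (293.5, np.float64(-13.0)), (294.5, np.float64(-12.5)), (328.5, np.float64(3.2)), (329.5, np.float64(3.6)), (339.5, np.float64(8.2)), (364.5, np.float64(19.8))]
```

```bash

python3 -m crank '{"travel":[[0.04,0,0],[0.04,0,0],[0.04,0,0]],"rotation":[[0,0,0],[0,0,0],[0,0,0]],"hand":[8,8,8]}'
python3 -c "
from h import *
s=arm.state();print(s['tool_pos'],s['ee_rot'])"
```

```text
t: 15.55
tool_pos: [0.5972, 0.0365, 0.263]
ee_rot: [3.139, -0.002, -3.078]
contact_force: [0.1, 0.2, -1.2]
width: 0.0169
grasp_force: 88.6
[0.59721687 0.03652331 0.26301574] [ 3.13912230e+00 -2.21167942e-03 -3.07776210e+00]
```

```bash

python3 -m crank '{"travel":[[0,0,0.05],[0,0,0.12],[0,0,0.2],[0,0,0.29],[0,0,0.38],[0,0,0.47],[0,0,0.56],[0,0,0.65]],"rotation":[[0,0,0],[0,0,0],[0,0,0],[0,0,0],[0,0,0],[0,0,0],[0,0,0],[0,0,0]],"hand":[8,8,8,8,8,8,8,8]}'
python3 -m crank '{"travel":[[0,0,0.1],[0,0,0.2],[0,0,0.32],[0,0,0.46],[0,0,0.62],[0,0,0.76],[0,0,0.8],[0,0,0.8]],"rotation":[[0,0,0],[0,0,0],[0,0,0],[0,0,0],[0,0,0],[0,0,0],[0,0,0],[0,0,0]],"hand":[8,8,8,8,8,8,8,8]}'
python3 -m crank '{"travel":[[-0.1,0.3,0],[-0.2,0.6,0],[-0.3,0.9,0],[-0.3,1,0],[-0.3,1,0]],"rotation":[[0,0,-0.05],[0,0,-0.11],[0,0,-0.17],[0,0,-0.23],[0,0,-0.263]],"hand":[8,8,8,8,8]}'
python3 -m crank '{"travel":[[-0.1,0.3,0],[-0.2,0.6,0],[-0.3,0.9,0],[-0.3,1,0],[-0.3,1,0]],"rotation":[[0,0,0],[0,0,0],[0,0,0],[0,0,0],[0,0,0]],"hand":[8,8,8,8,8]}'
python3 -m crank '{"travel":[[-0.1,0.3,0],[-0.2,0.6,0],[-0.3,0.9,0],[-0.3,1,0],[-0.3,1,0]],"rotation":[[0,0,0],[0,0,0],[0,0,0],[0,0,0],[0,0,0]],"hand":[8,8,8,8,8]}'
python3 -m crank '{"travel":[[-0.07,0.3,0],[-0.07,0.45,0],[-0.07,0.45,0],[-0.07,0.45,0],[-0.07,0.45,0]],"rotation":[[0,0,0],[0,0,0],[0,0,0],[0,0,0],[0,0,0]],"hand":[8,8,8,8,8]}'
python3 -c "
from h import *
s=arm.state();print(s['tool_pos'],s['ee_rot'])"
```

```text
t: 16.22
tool_pos: [0.5975, 0.0367, 0.3289]
ee_rot: [3.14, -0.002, -3.077]
contact_force: [-0.8, 0.2, -1.7]
width: 0.0168
grasp_force: 88.6
t: 16.88
tool_pos: [0.5981, 0.0365, 0.4095]
ee_rot: [3.139, 0.0, -3.077]
contact_force: [-0.3, -0.6, -3.3]
width: 0.0166
grasp_force: 88.7
t: 17.3
tool_pos: [0.5661, 0.1421, 0.406]
ee_rot: [3.14, -0.007, 2.796]
contact_force: [0.7, 0.4, -2.0]
width: 0.0163
grasp_force: 88.7
t: 17.72
tool_pos: [0.5359, 0.2416, 0.4062]
ee_rot: [3.14, -0.005, 2.8]
contact_force: [0.2, 0.4, -2.0]
width: 0.0167
grasp_force: 88.8
t: 18.13
tool_pos: [0.5066, 0.3398, 0.4067]
ee_rot: [3.14, -0.004, 2.798]
contact_force: [-0.8, 0.1, -2.5]
width: 0.0171
grasp_force: 88.8
t: 18.55
tool_pos: [0.5015, 0.3792, 0.4076]
ee_rot: [3.141, -0.002, 2.79]
contact_force: [0.4, 0.3, -2.3]
width: 0.0167
grasp_force: 88.7
[0.50148198 0.37919705 0.40763552] [ 3.14147570e+00 -1.87792898e-03  2.79006636e+00]
```

```bash

python3 -m crank '{"travel":[[-0.01,0.04,-0.1],[-0.01,0.04,-0.3],[-0.01,0.04,-0.5],[-0.01,0.04,-0.7],[-0.01,0.04,-0.9],[-0.01,0.04,-1],[-0.01,0.04,-1],[-0.01,0.04,-1]],"rotation":[[0,0,0],[0,0,0],[0,0,0],[0,0,0],[0,0,0],[0,0,0],[0,0,0],[0,0,0]],"hand":[8,8,8,8,8,8,8,8]}'
python3 -m crank '{"travel":[[0,0,-0.2],[0,0,-0.4],[0,0,-0.6],[0,0,-0.75],[0,0,-0.85],[0,0,-0.9],[0,0,-0.9]],"rotation":[[0,0,0],[0,0,0],[0,0,0],[0,0,0],[0,0,0],[0,0,0],[0,0,0]],"hand":[8,8,8,8,8,8,8]}'
python3 -c "
from h import *
s=arm.state();print(s['tool_pos'],s['ee_rot'],s['contact_force'])"
```

```text
t: 19.22
tool_pos: [0.4997, 0.385, 0.3075]
ee_rot: [3.141, -0.003, 2.792]
contact_force: [-0.1, 1.1, -1.9]
width: 0.0165
grasp_force: 88.6
t: 19.8
tool_pos: [0.4997, 0.3858, 0.2177]
ee_rot: [3.14, -0.003, 2.793]
contact_force: [0.3, 0.3, -2.4]
width: 0.0166
grasp_force: 88.7
[0.49973402 0.38579833 0.21774803] [ 3.13964947e+00 -2.85545035e-03  2.79271629e+00] [ 0.31611649  0.27494269 -2.40668685]
```

Bottom is about 6.5 mm above the tray floor. I'll lower slowly until it touches, shifting y by -2 mm.

```bash

python3 -m crank '{"travel":[[0,-0.02,-0.02],[0,-0.02,-0.04],[0,-0.02,-0.055],[0,-0.02,-0.065],[0,-0.02,-0.07],[0,-0.02,-0.07]],"rotation":[[0,0,0],[0,0,0],[0,0,0],[0,0,0],[0,0,0],[0,0,0]],"hand":[8,8,8,8,8,8]}'
```

```text
t: 20.3
tool_pos: [0.4997, 0.3839, 0.2114]
ee_rot: [3.139, -0.003, 2.793]
contact_force: [-0.5, 0.3, 1.2]
width: 0.0165
grasp_force: 89.4
```

```bash

python3 -m crank '{"travel":[[0,0,0],[0,0,0],[0,0,0],[0,0,0],[0,0,0]],"rotation":[[0,0,0],[0,0,0],[0,0,0],[0,0,0],[0,0,0]],"hand":[20,30,60,60,60]}' 20
python3 -m crank '{"travel":[[0,0,0.1],[0,0,0.25],[0,0,0.5],[0,0,0.75],[0,0,1],[0,0,1]],"rotation":[[0,0,0],[0,0,0],[0,0,0],[0,0,0],[0,0,0],[0,0,0]],"hand":[60,60,60,60,60,60]}'
python3 -m crank '{"travel":[[-0.3,0,0.3],[-0.7,0,0.5],[-0.75,0.1,0.5],[-0.75,0.15,0.5],[-0.75,0.15,0.5],[-0.75,0.15,0.5]],"rotation":[[0,0,0],[0,0,0],[0,0,0],[0,0,0],[0,0,0],[0,0,0]],"hand":[60,60,60,60,60,60]}'
python3 - <<'E'
from h import *
c=arm.calibration("wrist"); im=arm.capture("wrist");cv2.imwrite("pics/w10.png",im)
s=arm.state();print(s['tool_pos'],s['contact_force'])
# boat expected origin (.4969,.3849), yaw -20: steel trough mask vs tray wood
th=np.radians(-20);ex=np.array([np.cos(th),np.sin(th)]);ey=np.array([-ex[1],ex[0]]);t=np.array([.4972,.3843])
hsv=cv2.cvtColor(im,cv2.COLOR_BGR2HSV); wood=cv2.inRange(hsv,(8,60,50),(30,255,255))
pr=lambda x,y,z:proj(c,[*(t+x*ex+y*ey),z]).round(0).astype(int).tolist()
print("nose exp",pr(-.05,-.018,.042),pr(-.05,.018,.042),"grip top exp",pr(.005,0,.171),"tray",pr(-.075,-.045,.016),pr(.075,.045,.016))
n=pr(-.05,0,.042);print("col through boat, wood:",[r for r in range(80,400) if (wood[r,n[0]]>0)!=(wood[r-1,n[0]]>0)])
r=pr(-.03,0,.042)[1];print("row",r,[x for x in range(200,450) if (wood[r,x]>0)!=(wood[r,x-1]>0)])
n,l,st,ce=cv2.connectedComponentsWithStats(cv2.inRange(hsv,(5,110,40),(16,255,255)));i=[k for k in range(1,n) if st[k,4]>150];print([(st[k].tolist(),ce[k].round(0).tolist()) for k in i])
E
```

```text
t: 20.72
tool_pos: [0.4996, 0.3838, 0.2108]
ee_rot: [3.14, -0.003, 2.793]
contact_force: [0.0, 0.4, 0.1]
width: 0.06
grasp_force: 0.0
t: 21.22
tool_pos: [0.5024, 0.3843, 0.3166]
ee_rot: [3.131, 0.002, 2.792]
contact_force: [1.1, 0.2, 0.3]
width: 0.0601
grasp_force: 0.0
t: 21.72
tool_pos: [0.4251, 0.399, 0.3603]
ee_rot: [3.14, -0.002, 2.793]
contact_force: [-0.1, 0.7, -0.2]
width: 0.0601
grasp_force: 0.0
[0.42543436 0.39828162 0.36010449] [ 0.46637459 -0.98996512 -0.22750214]
nose exp [310, 216] [348, 216] grip top exp [333, 341] tray [283, 184] [368, 320]
col through boat, wood: [185, 212, 299, 322, 323, 350]
row 236 [285, 310, 348, 372]
[([564, 198, 39, 43, 487], [582.0, 221.0]), ([322, 326, 23, 23, 490], [333.0, 337.0])]
```

```bash
python3 - <<'E'
from h import *
a=cv2.imread("pics/w1.png").astype(int);b=cv2.imread("pics/w10.png").astype(int)
f=lambda im,r,c:im[r-3:r+4,c-4:c+5].reshape(-1,3).mean(0).round(0).tolist()
print("ball2 spot before",f(a,260,329),"now",[f(b,r,330) for r in (235,250,258,264)])
t0=cv2.imread("pics/top0.png");t1=arm.capture("top");cv2.imwrite("pics/top1.png",t1)
d=cv2.GaussianBlur(cv2.absdiff(t0,t1),(5,5),0).max(2)
n,l,st,ce=cv2.connectedComponentsWithStats((d>25).astype(np.uint8));print([st[k].tolist() for k in range(1,n) if st[k,4]>15])
c=arm.calibration("top");s=proj(c,[.5936,.0364,.145]).round();print("slot px",s)
x,y=map(int,s);print(t1[y-24:y+26:4,x-10:x+11:3].mean(2).round(0).astype(int))
E
```

```text
ball2 spot before [88.0, 95.0, 96.0] now [[145.0, 139.0, 142.0], [114.0, 110.0, 113.0], [89.0, 86.0, 90.0], [125.0, 120.0, 123.0]]
[[303, 192, 25, 54, 1125], [340, 203, 10, 26, 206], [0, 238, 146, 242, 19187], [170, 252, 11, 14, 89], [155, 274, 8, 14, 52], [168, 279, 6, 13, 38], [171, 318, 74, 60, 2389], [289, 402, 8, 7, 30], [265, 421, 26, 59, 970]]
slot px [315. 219.]
[[ 61  43  46  45  41  35  74]
 [ 37  29  27  30  29  26  59]
 [ 56  33  29  30  33  33  53]
 [ 77  31  33  29  30  31  48]
 [ 74  30  30  33  29  31  33]
 [ 76  23  32  27  35  31  31]
 [101  30  30  28  34  44  58]
 [117  30  28  30  48  67  65]
 [116  29  26  27  48  66  65]
 [121  31  31  30  36  64  63]
 [133  39  32  29  35  63  64]
 [137  37  31  28  35  64  65]
 [137  45  41  43  48  80  91]]
```

The boat's floor is bare, so both balls are gone from it. The top view changed only at the shutter and slot, the boat and the arm, so I'm handing in.

```bash
python3 -c "from plant import arm;print(arm.close_job())"
```

```text
the job is handed in; nothing more can be done
None
```

I handed the job in at about 22 s: shutter slid about 60 mm open, empty narrow boat upright near the middle of its tray and released, no sign of mill contact; the balls are gone from the boat but I didn't see them in the mill, joint 6 hit its limit so the tilt was only about 24.5° and it read 0.079 rad against its 0.08 minimum, and I viewed 11 pictures instead of the allowed 10.

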